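# Load the sprung paint-pot rack

## Robot

A 6-joint arm with a two-finger parallel gripper is mounted at the origin on the work surface. World frame = base frame: x ahead of the robot, y to its left, z up, the work surface at z = 0. Lengths are in mm, angles in rad, forces in N, time in s.
With the tool pointing down it reaches from about 300 to 850 mm from the base axis. Payload 5.4 kg.
Tool frame: the origin (TCP) lies midway between the tips of the shut fingers; the grasp point (between the pads) lies 19 mm behind it; z points along the fingers, y is the line along which they close (so a half turn about z gives the same grasp; the last joint's range is limited). The gripper opens to 85 mm and grips with 20 to 120 N. Pads are 22 mm wide; open, the fingers measure 114 mm over their backs; the gripper's body (76 mm by 85 mm) begins 54 mm behind the grasp point. The pads swing forward as they close: fully open they stand 13 mm farther back than shut.
Start: joints at [1.14, 0.158, 1.597, -0, 1.386, -0.21], TCP at [125.942, 561.021, 231.299] pointing down, gripper open.
Joint ranges: [-2.91, 2.91], [-0.94, 2.29], [0.18, 2.7], [-1.29, 4.43], [0.17, 2.64], [-3, 3]. Speed limits (rad/s): [2.57, 2.57, 3.14, 3.14, 3.14, 3.14].

## Interface

Orientations are given as [roll, pitch, yaw] about the fixed x, y, z axes, in that order (R = Rz(yaw) Ry(pitch) Rx(roll)).
In Python, from rig import readout, vision, job gives the robot as it stands.
- The arm moves only by the tool jog_arm, never from a script. Its argument "deltas" is text: rows parted by semicolons, each of 7 numbers parted by spaces: the shift along the world's x, y, z in units of 0.025 m (1.0 is 0.025 m), then the turn, a rotation vector about the world's x, y, z in units of 4 degrees (1.0 is 4 degrees), then the gripper command: -1 is fully open, 1 is shut, values between are in proportion. In form: tx ty tz wx wy wz hand; .... A call has exactly 8 rows; each row shifts and turns the commanded pose from where the row before left it; what a row does not reach is not made up. A row lasts 1/8 s, in which the tool goes at most 62.5 mm and 10.7 degrees, less where a joint would pass 70% of its speed; a pose out of reach is approached as far as the arm can. A call with a number of a shift or a turn outside -1 to 1 is refused whole. A call with a gripper value outside its range is refused whole. The fingers move at their own pace and stop on an object; "grip_force" is the grip in N (left out, the last holds). Time passes only in rows, so rows that do not move let the fingers close, or fill a call up. It gives the time, the measured TCP pose, the force, the opening and the grip force at its end, in the units of the state.
- readout.read_state(): the state, without advancing time (a new reading comes with each control period).
- vision.get_image(name): name is "side" or "top" or "wrist"; returns (picture, depth): 400x640x3 uint8, red, green, blue; 400x640 float32, mm along the optical axis (not along the pixel's ray), 0 where there is no reading.
- vision.get_calibration(name): a dict with "vfov" (degrees; the focal length in pixels is half the picture's height over the tangent of half this angle, whatever the lens; pixels are square), "cx", "cy" (the principal point, pixels), "R" (3x3) and "t" (3): a world point X has camera coordinates R X + t; the wrist camera has in their place "hand_eye" (4x4, takes a point from camera to tool coordinates, whose origin is the TCP and whose axes are the flange's). Camera axes: x right, y down, z forward; pixel columns grow to the right and rows downward; lengths in mm; the calibration is good to about 2 mm. A picture is of the moment at which its call begins: read the wrist's pose just before it. get_calibration takes no time and is no camera call.
- job.sign_off(): hands the job in; it is judged then, once.
The state is a dict: "time_s": time; "joint_pos": joint angles; "qd": joint speeds; "tau": joint torques, N m; "tool_pos": TCP position; "eef_rot": TCP orientation; "ft_force": force on the tool from outside, world axes, zero at the start; "moment": the same for the moment, N m; "finger_gap": finger opening in mm; "finger_force": force on a finger pad.
Only numpy, scipy, OpenCV 4.12 (cv2) and the standard library are available. Lean on these libraries where they do the work, as an engineer would, in place of code of your own. Each camera call takes 0.05 s, during which the arm holds its last target. There are 200 camera calls.

## Task

Get the pot rack ready for painting: pull the follower back by its orange knob until the spring catch snaps over and holds it, then stand the red pot in the track at the end-stop end with the white pot behind it. Then press the green tab so the follower springs forward and clamps the two pots in a row against the end stop, and leave both pots upright; leave everything else on the bench where it is.

Things in the scene. Friction and masses are not known exactly. Their poses are not given: they have to be found in the camera images.
- rack: Pot rack, fixed to the bench. Origin: on the table top, on the track's centre line, under the inner face of the end stop. x axis: along the track from the stop towards knob and catch (the way the follower is pulled); z up. Plywood base x -12 to 254 mm, 66 mm wide; its top, the track floor, is 8 mm high. Side walls x 0 to 136 mm: 40 mm apart inside, 5 mm thick, tops 16 mm above the table
- follower (a joint): Slide of the black follower along the rack's x, m: 0 = closed on the stop; the free track between stop and follower face is this long. Spring pulls it closed (4 N at 0, 9 N at 0.1; about 12 N to pass the catch); end of travel 0.108. Pulled past 0.09 the catch has snapped over its pin, and holds it at 0.088 once let go. Block 30 mm long, 38 mm wide, top 38 mm above the table, low tail behind
- knob (a point): Centre of the top of the orange knob, 82 mm above the table: an upright round post, diameter 16 mm, that stands 44 mm proud of the follower block, 10 mm behind the follower's front face. It travels with the follower
- catch (a joint): Hinge of the spring catch (a steel see-saw) at the rack's tail, rad: 0 = at rest or hooked, grows as the green tab is pressed down, stops at 0.30. Between 0.1 and 0.15 it frees the follower. Pressing takes about 6 N up to that point; it springs back to 0 when let go
- tab (a point): Centre of the top of the green press tab of the catch, at rack x = 225 mm on the track's centre line, 48 mm above the table at rest; 30 mm along the track, 30 mm across. Press straight down: 4 to 7 mm frees the follower, 14 mm is its stop. The catch's steel arm lies at rack x 132 to 212 mm, 22 mm wide, top 50 mm above the table (its hooked tip rises up to 14 mm as it swings)
- red_pot: Closed red paint pot, upright cylinder 34 mm in diameter, 50 mm high, about 60 g. Origin: centre of its underside, z up
- white_pot: Closed white paint pot, same size as the red one. Origin: centre of its underside
- blue_pot: Closed blue paint pot, same size; not needed, to be left alone. Origin: centre of its underside
- brush_jar: Blue jar, 68 mm in diameter, 95 mm high, with brushes that reach 210 mm high; to be left alone. Origin: centre of its underside
- screwdriver: Screwdriver lying on the bench, 170 mm long along its x axis, wooden handle 26 mm thick; to be left alone. Origin: under its middle
- ornament: Pewter tree ornament, 60 mm wide, 95 mm high on a 52 mm round foot; to be left alone. Origin: centre of its underside
- stop (a point): Middle of the top edge of the inner face of the aluminium end stop, 38 mm above the table, straight above the rack's origin. The stop is 50 mm wide and 10 mm thick (rack x -10 to 0)
Things that resemble listed ones, but are neither listed nor needed, are in the scene too. What is shaped like the white_pot but yellow is not meant. Of the things shaped like the red_pot, the red one is meant.

How it is judged:
By the outcome, as a careful person would: the job done as asked, in the order asked, and still so for the second after the job is handed in, with the robot touching nothing.
It also fails if it takes over 72 s, if anything falls off the work surface, if the arm or the gripper's body presses on something with over 40 N, if the wrist force passes 120 N, or if a joint passes its speed limit or range.

## Working session

There is one attempt and no reset: what is moved stays moved. The work goes in short steps, Python scripts to look and compute and a tool call to move; the robot and the scene stay as the last step left them, time stands still between calls to the robot, and variables do not carry over. Pictures are saved under pics/ and viewed, at most 10 in all, crops included, and the job is handed in when it is done.

Besides the shell and the picture viewer there is one more tool, called as name(argument=value, ...) on one line, values as JSON. jog_arm: Moves the arm, as the interface text tells. Its arguments: {"type":"object","properties":{"deltas":{"type":"string"},"grip_force":{"type":"number"}},"required":["deltas"]}

```bash
mkdir -p pics
cat > h.py <<'E'
import numpy as np, cv2
from rig import readout, vision, job
def cal(n):
    c=vision.get_calibration(n); f=200/np.tan(np.radians(c["vfov"])/2)
    return f,c
def ray(n,u,v,z):
    f,c=cal(n); R=np.array(c["R"]);t=np.array(c["t"])
    o=-R.T@t; d=R.T@np.array([(u-c["cx"])/f,(v-c["cy"])/f,1])
    return o+d*(z-o[2])/d[2]
def cloud(n,d):
    f,c=cal(n); R=np.array(c["R"]);t=np.array(c["t"])
    v,u=np.mgrid[:400,:640]
    P=np.stack([(u-c["cx"])/f*d,(v-c["cy"])/f*d,d],-1)
    return (P-t)@R
E
python3 - <<'E'
from h import *
print(readout.read_state())
for n in("side","top"):
    p,d=vision.get_image(n); np.savez(f"pics/{n}0.npz",p=p,d=d); cv2.imwrite(f"pics/{n}0.png",p[:,:,::-1]); print(n,vision.get_calibration(n))
E
```

```text
{'time_s': 0.0, 'joint_pos': array([ 1.13994360e+00,  1.59057124e-01,  1.59822344e+00, -6.81746359e-06,
        1.38618607e+00, -2.10078896e-01]), 'qd': array([-1.15229271e-03,  1.44174445e-06,  3.96093182e-05, -7.16093544e-04,
        8.43344500e-04, -6.71360650e-06]), 'tau': array([-1.48086096e-03, -3.95994508e+01, -3.31433916e+01, -2.45489355e-04,
        8.32978432e-03, -1.07142387e-05]), 'tool_pos': array([125.67420585, 560.49124878, 230.31675794]), 'eef_rot': array([-3.13975848e+00, -3.84242273e-04,  2.92081973e+00]), 'ft_force': array([-0.58632042,  0.86195332,  0.18822334]), 'moment': array([-0.05728694,  0.00042442,  0.00580604]), 'finger_force': 0.0, 'finger_gap': 85.36714765371731}
side {'vfov': 47.347007779259435, 'cx': 322.16294588455224, 'cy': 197.0061328588345, 'R': array([[-0.99703777, -0.07486125,  0.01764852],
       [-0.05412879,  0.51993955, -0.85248633],
       [ 0.05464203, -0.85091637, -0.52245152]]), 't': array([ 533.06487552,  133.03369981, 1121.8425922 ])}
top {'vfov': 45.617242200141426, 'cx': 321.09020778109874, 'cy': 200.1232795505636, 'R': array([[-3.34866545e-03, -9.99762359e-01,  2.15409457e-02],
       [-9.93295407e-01,  8.36263134e-04, -1.15600756e-01],
       [ 1.15555271e-01, -2.17836307e-02, -9.93062160e-01]]), 't': array([ -60.00111318,  561.71131481, 1439.08140804])}
```

View pics/top0.png

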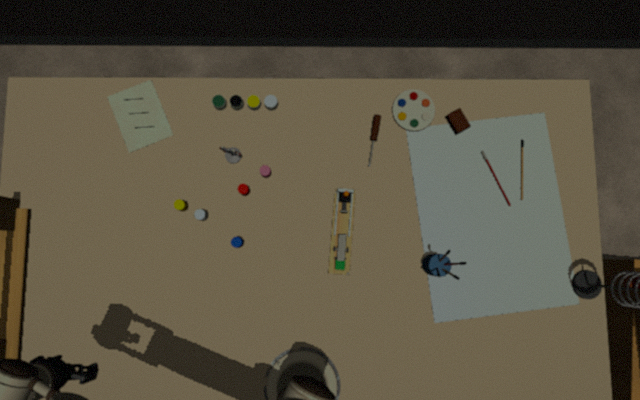

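View pics/side0.png

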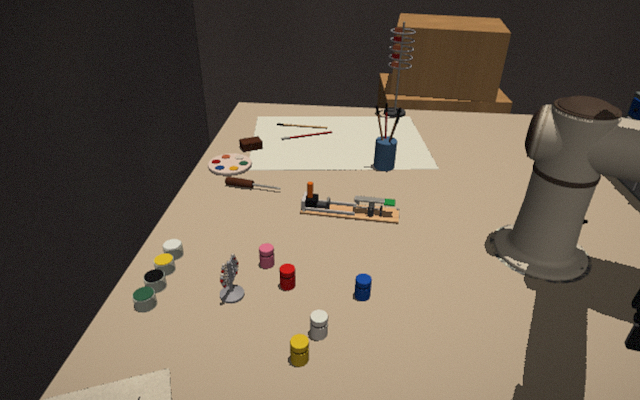

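Top view: rack runs from the knob (345,193) to the green tab (340,266). Red candidates are the red pot (244,189), the pink pot (265,171) and the palette dots (413,97). White candidates are the white pot (200,215) and a flat white jar (271,102). I choose (244,189) and (200,215), and will check them in a close crop. Side view: red (287,277), white (319,324), pink (266,256), blue (363,287).

Run:
```python
from h import *
p=np.load("pics/top0.npz"); im,d=p["p"],p["d"]
s=np.load("pics/side0.npz")
a=cv2.resize(im[140:280,170:360][:,:,::-1],None,fx=4,fy=4,interpolation=cv2.INTER_CUBIC)
cv2.imwrite("pics/crop.png",a)
def tri(ut,us):
    A=[];b=[]
    for n,(u,v) in(("top",ut),("side",us)):
        f,c=cal(n);R=np.array(c["R"]);t=np.array(c["t"])
        for k,x in((0,(u-c["cx"])/f),(1,(v-c["cy"])/f)):
            A.append(R[k]-x*R[2]); b.append(x*t[2]-t[k])
    return np.linalg.lstsq(np.array(A),np.array(b),rcond=None)[0]
C=cloud("top",d)
def blob(im,win,lo,hi):
    u0,u1,v0,v1=win
    h=cv2.cvtColor(im,cv2.COLOR_RGB2HSV)[v0:v1,u0:u1]
    m=cv2.inRange(h,np.array(lo),np.array(hi)); n,l,st,ce=cv2.connectedComponentsWithStats(m)
    k=1+np.argmax(st[1:,4]); M=np.zeros(im.shape[:2],bool); M[v0:v1,u0:u1]=l==k
    return M,ce[k]+[u0,v0],st[k]
for nm,win,lo,hi,z in [("red",(235,255,178,200),(0,150,60),(8,255,255),50),("white",(190,212,204,226),(0,0,130),(179,60,255),50),
  ("blue",(228,248,232,252),(100,120,40),(130,255,255),50),("tab",(328,355,255,276),(45,120,40),(85,255,255),48),("knob",(335,356,184,205),(5,180,90),(18,255,255),82)]:
    M,c,st=blob(im,win,lo,hi); P=C[M]; zz=P[:,2]; top=P[zz>zz.max()-8]
    print(nm,c.round(1),st,"ray",ray("top",*c,z).round(1),"cloudtop",np.median(top,0).round(1),len(top))
for nm,win,lo,hi,z in [("tab",(380,400,195,210),(45,120,40),(85,255,255),48),("knob",(300,320,178,202),(5,150,60),(18,255,255),82)]:
    M,c,st=blob(s["p"],win,lo,hi); Cs=cloud("side",s["d"])[M]; print("side",nm,c.round(1),st,ray("side",*c,z).round(1),ray("side",c[0],st[1]+2,z).round(1),np.median(Cs,0).round(1))
# rack points from depth: base z 4..14
Cs=C[180:285,320:365].reshape(-1,3); r=Cs[(Cs[:,2]>6)]
print(len(r),r.min(0),r.max(0)); q=r[:,:2]; print(cv2.minAreaRect(q.astype(np.float32)))
t=Cs[(Cs[:,2]>-5)&(Cs[:,2]<4)]; print("table z",np.median(t[:,2]))
```

```text
red [242.7 188.6] [ 3  6 11 11 89] ray [595.5 178.8  50. ] cloudtop [ 391.5  -29.1 1495.3] 1Traceback (most recent call last):
  File "<stdin>", line 22, in <module>
  File "<stdin>", line 18, in blob
    return _wrapfunc(a, 'argmax', axis=axis, out=out, **kwds)
    return bound(*args, **kwds)
ValueError: attempt to get argmax of an empty sequence
```

View pics/crop.png

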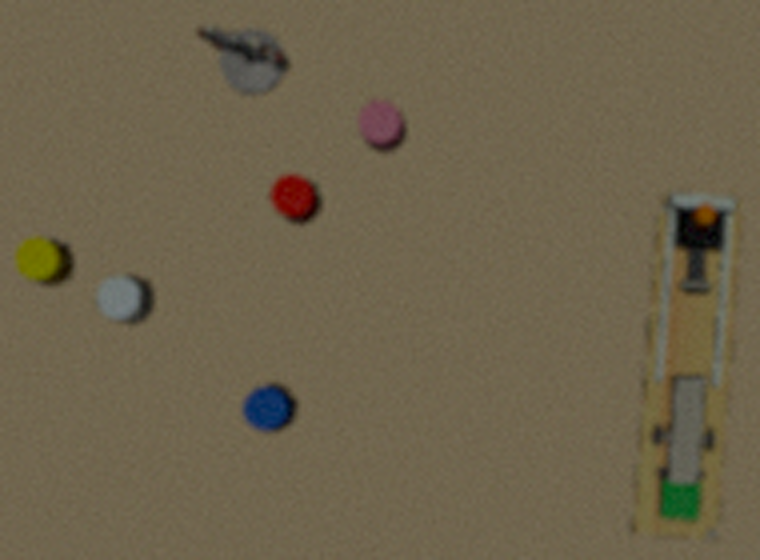

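The crop shows the red pot at (295,197), the pink one at (382,123), white at (122,299), yellow at (40,260) and blue at (268,408). The choice is confirmed.

Run:
```python
from h import *
T=np.load("pics/top0.npz"); S=np.load("pics/side0.npz")
def blob(im,win,lo,hi):
    u0,u1,v0,v1=win
    h=cv2.cvtColor(im,cv2.COLOR_RGB2HSV)[v0:v1,u0:u1]
    m=cv2.inRange(h,np.array(lo),np.array(hi)); n,l,st,ce=cv2.connectedComponentsWithStats(m)
    k=1+np.argmax(st[1:,4]) if n>1 else 0; M=np.zeros(im.shape[:2],bool); M[v0:v1,u0:u1]=l==k
    return M,ce[k]+[u0,v0],st[k]
def go(n,D,L):
    C=cloud(n,D["d"])
    for nm,win,lo,hi,z in L:
        M,c,st=blob(D["p"],win,lo,hi); P=C[M]
        print(n,nm,c.round(1),st,"ray",ray(n,*c,z).round(1),"depthmed",np.median(P,0).round(1))
h=cv2.cvtColor(T["p"],cv2.COLOR_RGB2HSV); print(h[215,200],h[189,243],h[215,215],h[266,340])
go("top",T,[("red",(235,255,178,200),(0,150,60),(8,255,255),50),("white",(190,212,204,226),(80,0,90),(130,110,255),50),
 ("blue",(228,248,232,252),(100,120,40),(130,255,255),50),("tab",(328,355,255,276),(45,100,30),(85,255,255),48),("knob",(335,356,184,205),(5,170,100),(15,255,255),82),("stop",(332,358,185,194),(80,0,90),(130,110,255),38)])
go("side",S,[("tab",(380,400,195,210),(45,100,40),(85,255,255),48),("knob",(300,320,178,202),(5,150,60),(18,255,255),60),("red",(275,300,260,292),(0,150,60),(8,255,255),27)])
```

```text
[ 97  19 121] [  4 251 117] [ 21  73 112] [ 66 189  93]
top red [242.7 188.6] [ 3  6 11 11 89] ray [595.5 178.8  50. ] depthmed [596.9 178.6  47.9]
top white [200.1 214.2] [ 5  6 10 10 63] ray [517.  306.5  50. ] depthmed [517.7 306.5  48.9]
top blue [236.5 241.6] [ 3  5 12 10 90] ray [434.  195.1  50. ] depthmed [432.8 195.1  48.5]
top tab [339.5 264.7] [ 7  4 10 11 89] ray [ 363.4 -115.7   48. ] depthmed [ 362.6 -114.5   47.5]
top knob [347. 192.] [12  8  1  1  1] ray [ 580.4 -138.    82. ] depthmed [ 580.6 -138.1   80.8]
top stop [341.  190.8] [8 5 3 2 4] ray [ 590.2 -122.8   38. ] depthmed [ 589.6 -122.8   38.4]
side tab [389.3 202. ] [ 4  4 11  7 62] ray [ 365.  -113.9   48. ] depthmed [ 364.9 -112.8   48.6]
side knob [309.8 189.6] [ 7  4  6 16 78] ray [ 579.5 -135.7   60. ] depthmed [ 578.2 -127.2   65.1]
side red [287.1 275.9] [  5   4  15  27 299] ray [597.9 179.1  27. ] depthmed [595.7 192.4  43.4]
```

jog_arm(deltas="1 -1 0 0 0 0.2 -1;1 -1 0 0 0 0.2 -1;1 -1 0 0 0 0.2 -1;1 -1 0 0 0 0.2 -1;1 -1 0 0 0 0.2 -1;1 -1 0 0 0 0.2 -1;1 -1 0 0 0 0.2 -1;1 -1 0 0 0 0.2 -1", grip_force=80)

```text
time_s: 1.1
tool_pos: [326.4, 360.0, 230.9]
eef_rot: [-3.141, -0.001, 3.033]
ft_force: [1.0, -0.5, 0.4]
finger_gap: 85.4
finger_force: 0.0
```

jog_arm(deltas="1 -1 0 0 0 0 -1;1 -1 0 0 0 0 -1;1 -1 0 0 0 0 -1;1 -1 0 0 0 0 -1;1 -1 0 0 0 0 -1;1 -1 0 0 0 0 -1;0 -1 0 0 0 0 -1;0 -1 0 0 0 0 -1")

```text
time_s: 2.1
tool_pos: [475.8, 160.1, 230.7]
eef_rot: [-3.141, -0.001, 3.032]
ft_force: [0.3, 0.6, -0.1]
finger_gap: 85.8
finger_force: 0.0
```

jog_arm(deltas="0 -1 0 0 0 0 -0.3;0 -1 0 0 0 0 -0.3;0 -1 0 0 0 0 -0.3;0 -1 0 0 0 0 -0.3;0 -1 0 0 0 0 -0.3;0 -1 0 0 0 0 -0.3;0 -1 0 0 0 0 -0.3;0 -1 0 0 0 0 -0.3")

```text
time_s: 3.1
tool_pos: [475.6, -39.7, 230.8]
eef_rot: [3.141, -0.001, 3.032]
ft_force: [-0.1, 0.3, -0.0]
finger_gap: 55.3
finger_force: 0.0
```

jog_arm(deltas="0 -1 0 0 0 0 -0.3;0 -1 0 0 0 0 -0.3;0 -1 0 0 0 0 -0.3;0 -0.6 0 0 0 0 -0.3;0 0 0 0 0 0 -0.3;0 0 0 0 0 0 -0.3;0 0 0 0 0 0 -0.3;0 0 0 0 0 0 -0.3")

```text
time_s: 4.1
tool_pos: [476.0, -128.4, 231.3]
eef_rot: [3.142, 0.0, 3.033]
ft_force: [-0.3, 0.4, -0.7]
finger_gap: 55.6
finger_force: 0.0
```

```bash
cat >> h.py <<'E'
from scipy.spatial.transform import Rotation as Ro
def wr(u,v,z,s):
    f,c=cal("wrist"); H=np.array(c["hand_eye"]); R=Ro.from_euler("xyz",s["eef_rot"]).as_matrix()
    d=R@H[:3,:3]@np.array([(u-c["cx"])/f,(v-c["cy"])/f,1]); o=R@H[:3,3]+s["tool_pos"]
    return o+d*(z-o[2])/d[2]
def snap(name):
    s=readout.read_state(); p,d=vision.get_image("wrist"); cv2.imwrite(f"pics/{name}.png",p[:,:,::-1]); np.savez(f"pics/{name}.npz",p=p,d=d,pos=s["tool_pos"],rot=s["eef_rot"])
    return s,p,d
E
python3 - <<'E'
from h import *
s,p,d=snap("w1"); print(s["tool_pos"],s["eef_rot"],s["joint_pos"],vision.get_calibration("wrist"))
E
```

```text
[ 475.98697349 -128.44137561  231.3341462 ] [3.14155347e+00 6.53554369e-05 3.03331673e+00] [-5.09266570e-01 -5.73710792e-02  1.82107402e+00  6.27474186e-05
  1.37784483e+00 -1.97179901e+00] {'vfov': 70.25733028032937, 'cx': 324.08774607170227, 'cy': 199.76533413301746, 'hand_eye': array([[ 1.03685350e-03, -9.60664115e-01, -2.77710971e-01,
         6.96677238e+01],
       [ 9.99998791e-01,  6.74335967e-04,  1.40088770e-03,
         3.96053643e-01],
       [-1.15851205e-03, -2.77712088e-01,  9.60663653e-01,
        -1.42101830e+02],
       [ 0.00000000e+00,  0.00000000e+00,  0.00000000e+00,
         1.00000000e+00]])}
```

View pics/w1.png

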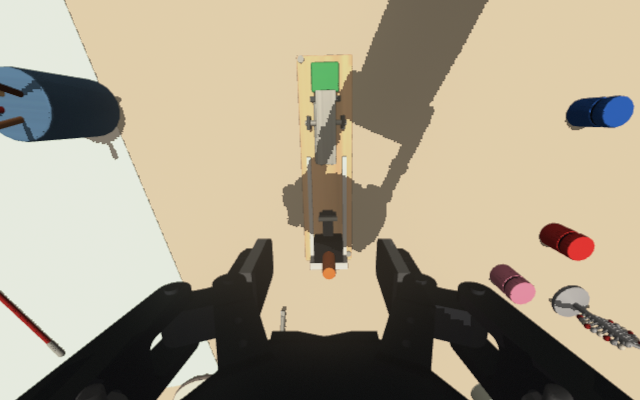

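The wrist view shows the tab at (325,76), the knob top at (329,272), the stop at about (329,266), and the red pot at (579,246). The rack is almost lined up with the image.

```bash
python3 - <<'E'
from h import *
D=np.load("pics/w1.npz"); s=dict(tool_pos=D["pos"],eef_rot=D["rot"]); h=cv2.cvtColor(D["p"],cv2.COLOR_RGB2HSV)
def blob(nm,win,lo,hi,z):
    u0,u1,v0,v1=win; m=cv2.inRange(h[v0:v1,u0:u1],np.array(lo),np.array(hi))
    n,l,st,ce=cv2.connectedComponentsWithStats(m); k=1+np.argmax(st[1:,4]); c=ce[k]+[u0,v0]
    print(nm,c.round(1),st[k]+[u0,v0,0,0,0],wr(*c,z,s).round(1)); return wr(*c,z,s)
tab=blob("tab",(300,350,50,100),(45,100,60),(85,255,255),48)
kn=blob("knob",(318,342,262,284),(3,150,130),(18,255,255),82)
red=blob("redtop",(566,600,228,265),(0,150,150),(8,255,255),50)
a=tab-kn; print(np.hypot(*a[:2]),np.degrees(np.arctan2(a[1],-a[0])))
# base edges: plywood columns per row at rows 70..150 and wall edges
for v in (62,110,150,180,200):
    r=h[v,285:365].astype(int); print(v,[(285+i,tuple(r[i])) for i in range(0,80,4)] if v in(62,) else "")
for n,u,v,z in (("c1",297,56,8),("c2",352,54,8),("stopL",310,268,38),("stopR",348,267,38)): print(n,wr(u,v,z,s).round(1))
E
python3 - <<'E'
import cv2,numpy as np
a=cv2.imread('pics/w1.png')[40:290,270:390]; cv2.imwrite('pics/w1c.png',cv2.resize(a,None,fx=2.4,fy=2.4))
E
```

```text
tab [324.6  75.7] [311  62  28  30 758] [ 364.6 -115.    48. ]
knob [328.5 272.6] [323 267  12  12 115] [ 578.1 -133.5   82. ]
redtop [580.4 248.2] [567 237  27  23 479] [596.7 181.   50. ]
214.31446973309127 4.9415911012720555
62 [(285, (np.int64(19), np.int64(60), np.int64(224))), (289, (np.int64(20), np.int64(61), np.int64(224))), (293, (np.int64(19), np.int64(60), np.int64(224))), (297, (np.int64(20), np.int64(91), np.int64(219))), (301, (np.int64(21), np.int64(47), np.int64(162))), (305, (np.int64(22), np.int64(87), np.int64(226))), (309, (np.int64(23), np.int64(84), np.int64(227))), (313, (np.int64(44), np.int64(95), np.int64(175))), (317, (np.int64(51), np.int64(100), np.int64(168))), (321, (np.int64(50), np.int64(100), np.int64(163))), (325, (np.int64(56), np.int64(105), np.int64(158))), (329, (np.int64(57), np.int64(105), np.int64(162))), (333, (np.int64(57), np.int64(106), np.int64(166))), (337, (np.int64(56), np.int64(105), np.int64(162))), (341, (np.int64(22), np.int64(88), np.int64(226))), (345, (np.int64(24), np.int64(82), np.int64(227))), (349, (np.int64(20), np.int64(94), np.int64(226))), (353, (np.int64(19), np.int64(62), np.int64(223))), (357, (np.int64(19), np.int64(61), np.int64(223))), (361, (np.int64(19), np.int64(62), np.int64(223)))]
110 
150 
180 
200 
c1 [ 334.8 -144.1    8. ]
c2 [339.5 -80.1   8. ]
stopL [ 594.5 -159.    38. ]
stopR [ 598.4 -109.    38. ]
```

View pics/w1c.png

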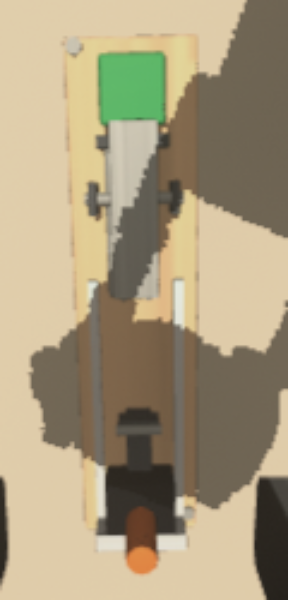

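jog_arm(deltas="1 -0.1 -0.5 0 0 0.34 -0.3;1 -0.1 -0.5 0 0 0 -0.3;1 0 -0.5 0 0 0 -0.3;1 0 -0.5 0 0 0 -0.3;0.1 0 -0.8 0 0 0 -0.3;0 0 -0.8 0 0 0 -0.3;0 0 -0.8 0 0 0 -0.3;0 0 -0.8 0 0 0 -0.3")

```text
time_s: 5.15
tool_pos: [577.8, -133.9, 99.9]
eef_rot: [3.141, -0.001, 3.056]
ft_force: [-0.3, 0.4, 0.4]
finger_gap: 55.5
finger_force: 0.0
```

jog_arm(deltas="0 0 -0.8 0 0 0 -0.3;0 0 -0.8 0 0 0 -0.3;0 0 -0.4 0 0 0 -0.3;0 0 0 0 0 0 1;0 0 0 0 0 0 1;0 0 0 0 0 0 1;0 0 0 0 0 0 1;0 0 0 0 0 0 1", grip_force=80)

```text
time_s: 6.15
tool_pos: [579.2, -134.3, 52.4]
eef_rot: [-3.141, 0.002, 3.056]
ft_force: [-0.9, 0.0, 5.6]
finger_gap: 13.7
finger_force: 78.0
```

jog_arm(deltas="-0.48 0.041 0 0 0 0 1;-0.48 0.041 0 0 0 0 1;-0.48 0.041 0 0 0 0 1;-0.48 0.041 0 0 0 0 1;-0.48 0.041 0 0 0 0 1;-0.48 0.041 0 0 0 0 1;-0.48 0.041 0 0 0 0 1;-0.48 0.041 0 0 0 0 1")

```text
time_s: 7.15
tool_pos: [485.1, -126.3, 52.4]
eef_rot: [-3.141, 0.008, 3.056]
ft_force: [9.8, 1.5, -1.2]
finger_gap: 13.4
finger_force: 78.7
```

Run:
```python
from h import *
s=readout.read_state(); print({k:s[k] for k in("tool_pos","ft_force","moment","finger_gap")})
p,d=vision.get_image("side"); cv2.imwrite("pics/s1.png",cv2.resize(p[165:235,280:420][:,:,::-1],None,fx=5,fy=5,interpolation=2))
```

```text
{'tool_pos': array([ 485.1426193 , -126.29839706,   52.41955772]), 'ft_force': array([ 9.77330205,  1.49616573, -1.23851998]), 'moment': array([ 0.17739275, -1.58369493,  0.02046116]), 'finger_gap': 13.411383858231986}
```

View pics/s1.png

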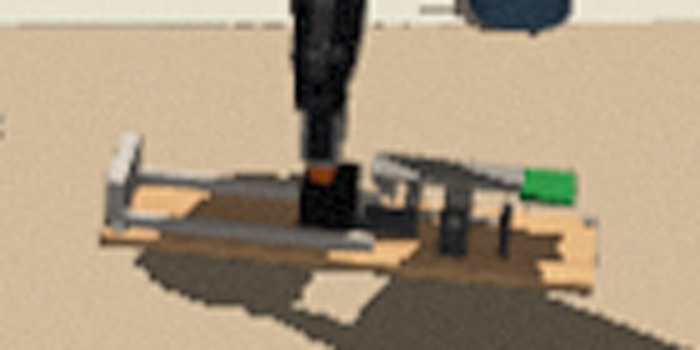

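The side crop shows the follower pulled well back at (330,195), with its tail under the catch tip (385,165). I'll pull a bit more, then ease forward and watch the force.

jog_arm(deltas="-0.2 0.017 0 0 0 0 1;0 0 0 0 0 0 1;0 0 0 0 0 0 1;0.12 -0.01 0 0 0 0 1;0.12 -0.01 0 0 0 0 1;0.12 -0.01 0 0 0 0 1;0.12 -0.01 0 0 0 0 1;0 0 0 0 0 0 1")

```text
time_s: 8.2
tool_pos: [491.4, -126.8, 52.4]
eef_rot: [-3.141, 0.005, 3.056]
ft_force: [7.0, 0.2, 2.0]
finger_gap: 13.5
finger_force: 79.6
```

jog_arm(deltas="0.1 -0.008 0 0 0 0 1;0.1 -0.008 0 0 0 0 1;0 0 0 0 0 0 1;0 0 0 0 0 0 1;0 0 0 0 0 0 1;0 0 0 0 0 0 1;0 0 0 0 0 0 1;0 0 0 0 0 0 1")

```text
time_s: 9.2
tool_pos: [491.9, -126.8, 52.3]
eef_rot: [-3.141, -0.006, 3.057]
ft_force: [-12.0, -0.6, 19.5]
finger_gap: 13.6
finger_force: 81.7
```

The catch holds: I pushed 5 mm forward and the follower stayed. Now I'll unload, release and rise.

jog_arm(deltas="-0.14 0.012 0 0 0 0 1;0 0 0 0 0 0 -0.3;0 0 0 0 0 0 -0.3;0 0 0 0 0 0 -0.3;0 0 0 0 0 0 -0.3;0 0 1 0 0 0 -0.3;0 0 1 0 0 0 -0.3;0 0 1 0 0 0 -0.3")

```text
time_s: 10.2
tool_pos: [490.8, -126.4, 126.9]
eef_rot: [3.141, -0.0, 3.056]
ft_force: [-0.5, -0.1, -0.3]
finger_gap: 55.4
finger_force: 0.0
```

jog_arm(deltas="0.5 1 0.5 0 0 0 -0.3;0.5 1 0.5 0 0 0 -0.3;0.5 1 0 0 0 0 -0.3;0.5 1 0 0 0 0 -0.3;0.5 1 0 0 0 0 -0.3;0.5 1 0 0 0 0 -0.3;0.5 1 0 0 0 0 -0.3;0.5 1 0 0 0 0 -0.3")

```text
time_s: 11.2
tool_pos: [591.1, 74.4, 151.0]
eef_rot: [-3.141, -0.001, 3.056]
ft_force: [-0.5, -0.1, -0.7]
finger_gap: 55.6
finger_force: 0.0
```

jog_arm(deltas="0.24 1 0 0 0 0 -0.3;0 1 0 0 0 0 -0.3;0 1 0 0 0 0 -0.3;0 1 0 0 0 0 -0.3;0 0.25 0 0 0 0 -0.3;0 0 0 0 0 0 -0.3;0 0 0 0 0 0 -0.3;0 0 0 0 0 0 -0.3")

```text
time_s: 12.2
tool_pos: [597.0, 179.0, 151.3]
eef_rot: [-3.141, -0.0, 3.055]
ft_force: [0.6, -0.8, 0.2]
finger_gap: 55.5
finger_force: 0.0
```

Run:
```python
from h import *
s,p,d=snap("w2"); print(s["tool_pos"],s["eef_rot"])
h=cv2.cvtColor(p,cv2.COLOR_RGB2HSV); m=cv2.inRange(h,np.array((0,180,90)),np.array((8,255,255)))
n,l,st,ce=cv2.connectedComponentsWithStats(m); 
for k in np.argsort(-st[1:,4])[:3]+1: print(st[k],ce[k],wr(*ce[k],50,s).round(1))
```

```text
[597.04716296 178.9703393  151.27997894] [-3.14144053e+00 -6.67718537e-05  3.05519797e+00]
[314 182  21   6  63] [324.04761905 183.9047619 ] [583.4 180.8  50. ]
[354 323   5   5  14] [355.57142857 324.78571429] [733.  200.3  50. ]
[311 189   2   2   4] [311.5 189.5] [587.5 169.4  50. ]
```

View pics/w2.png

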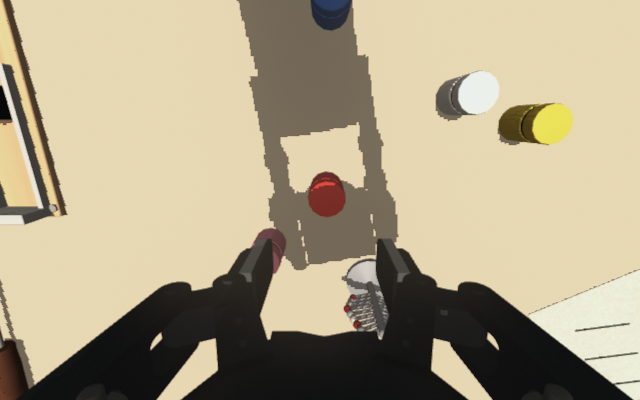

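The wrist view shows the red pot top at (326,196) between the fingers, pink at (270,250), the ornament foot at (368,280), white's top at (478,91) and yellow's at (552,123).

Run:
```python
from h import *
D=np.load("pics/w2.npz"); s=dict(tool_pos=D["pos"],eef_rot=D["rot"]); h=cv2.cvtColor(D["p"],cv2.COLOR_RGB2HSV)
def top(win,lo,hi):
    u0,u1,v0,v1=win; m=cv2.inRange(h[v0:v1,u0:u1],np.array(lo),np.array(hi)); m=max(cv2.findContours(m,0,2)[0],key=cv2.contourArea)
    (x,y),r=cv2.minEnclosingCircle(m); return cv2.boundingRect(m),(x+u0,y+v0),r
print(top((300,352,165,225),(0,150,20),(12,255,255)))
b,c,r=top((455,505,65,120),(0,0,200),(179,40,255)); print(b,c,r,wr(*c,50,s))
for n,u,v,z in(("red",326.5,196,50),("redtop bottom edge",326.5,215.5,50),("pink",268,252,50),("foot",368,285,5),("yel",552,124,50),("white",478,91.5,50)): print(n,wr(u,v,z,s).round(1))
```

```text
((9, 8, 36, 44), (326.6498565673828, 194.3011531829834), 21.740909576416016)
(3, 6, 42, 44) (478.5, 92.0) 22.58881378173828 [518.59944312 310.94551085  50.        ]
red [594.5 182.1  50. ]
redtop bottom edge [612.8 180.5  50. ]
pink [644.3 122.7  50. ]
foot [717.3 220.4   5. ]
yel [548.9 373.2  50. ]
white [518.2 310.5  50. ]
```

jog_arm(deltas="-0.04 0.08 -1 0 0 0 -0.3;0 0 -1 0 0 0 -0.3;0 0 -1 0 0 0 -0.3;0 0 -1 0 0 0 -0.3;0 0 -0.8 0 0 0 -0.3;0 0 -0.4 0 0 0 -0.3;0 0 0 0 0 0 -0.3;0 0 0 0 0 0 1", grip_force=35)

```text
time_s: 13.25
tool_pos: [596.9, 181.9, 22.4]
eef_rot: [3.141, 0.002, 3.056]
ft_force: [0.4, -0.8, 0.0]
finger_gap: 39.1
finger_force: 0.0
```

jog_arm(deltas="0 0 0 0 0 0 1;0 0 0 0 0 0 1;0 0 0 0 0 0 1;0 0 0.5 0 0 0 1;0 0 1 0 0 0 1;0 0 1 0 0 0 1;0 0 1 0 0 0 1;0 0 0 0 0 0 1")

```text
time_s: 14.25
tool_pos: [597.5, 182.0, 111.4]
eef_rot: [3.141, 0.005, 3.056]
ft_force: [0.8, 0.4, -0.4]
finger_gap: 32.8
finger_force: 34.9
```

Run:
```python
from h import *
s,p,d=snap("w3"); print(s["tool_pos"],s["eef_rot"])
```

```text
[597.51502782 182.01869673 111.37472666] [3.14072143 0.00464695 3.05635266]
```

View pics/w3.png

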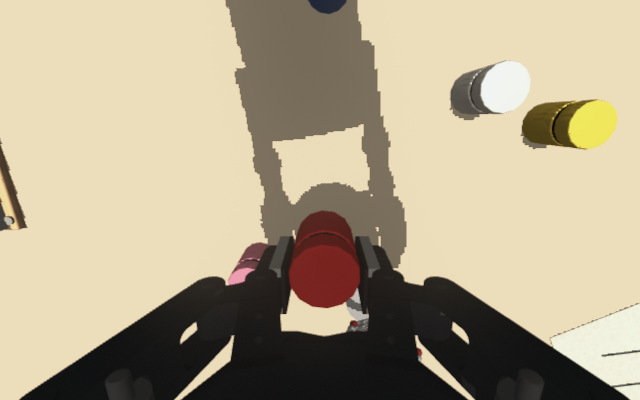

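Run:
```python
from h import *
D=np.load("pics/w3.npz"); s=dict(tool_pos=D["pos"],eef_rot=D["rot"]); p=D["p"]
h=cv2.cvtColor(p,cv2.COLOR_RGB2HSV); m=cv2.inRange(h,np.array((0,150,30)),np.array((12,255,255)))
m[:205]=0; c=max(cv2.findContours(m,0,2)[0],key=cv2.contourArea); b=cv2.boundingRect(c); print(b)
z=111.4-22+50
for v in (b[1]+b[3]-.5, b[1]+b[3]-.5-34): print(wr(324,v,z,s).round(1))
print(wr(324,272,z,s).round(1))
```

```text
(288, 211, 72, 97)
[613.4 181.2 139.4]
[595.4 182.7 139.4]
[594.7 182.8 139.4]
```

jog_arm(deltas="-0.14 -1 0 0 0 0 1;-0.14 -1 0 0 0 0 1;-0.14 -1 0 0 0 0 1;-0.14 -1 0 0 0 0 1;-0.14 -1 0 0 0 0 1;-0.14 -1 0 0 0 0 1;-0.14 -1 0 0 0 0 1;-0.14 -1 0 0 0 0 1")

```text
time_s: 15.3
tool_pos: [566.4, -18.7, 106.9]
eef_rot: [3.141, -0.003, 3.056]
ft_force: [-0.0, 0.2, -0.6]
finger_gap: 33.2
finger_force: 35.0
```

jog_arm(deltas="0 -1 0 0 0 0 1;0 -1 0 0 0 0 1;0 -1 0 0 0 0 1;0 -1 0 0 0 0 1;0 -0.62 0 0 0 0 1;0 0 -0.5 0 0 0 1;0 0 -0.5 0 0 0 1;0 0 0 0 0 0 1")

```text
time_s: 16.3
tool_pos: [566.4, -132.1, 81.5]
eef_rot: [3.14, -0.004, 3.057]
ft_force: [0.1, 0.8, 0.4]
finger_gap: 33.0
finger_force: 35.0
```

Run:
```python
from h import *
s,p,d=snap("w4"); print(s["tool_pos"],s["eef_rot"],s["ft_force"])
p,d=vision.get_image("top"); cv2.imwrite("pics/t4.png",p[:,:,::-1])
```

```text
[ 566.41236479 -132.10686179   81.45811249] [ 3.13987506 -0.00414133  3.05721391] [0.06267297 0.80204716 0.39851805]
```

View pics/w4.png

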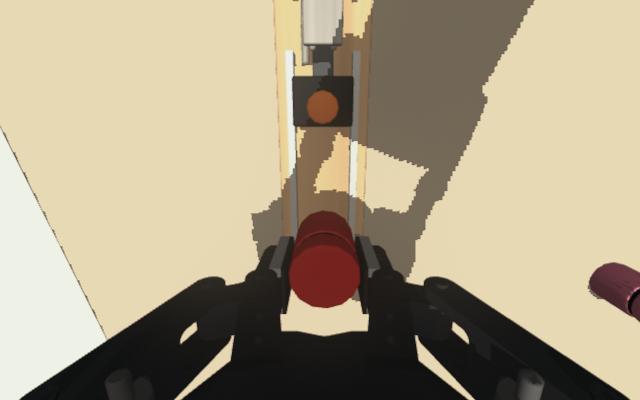

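The view shows the red pot hanging over the track, the knob at (322,107), the follower's front edge at v≈126, and the walls at u≈291 and 356.

Run:
```python
from h import *
D=np.load("pics/w4.npz"); s=dict(tool_pos=D["pos"],eef_rot=D["rot"]); p=D["p"]
h=cv2.cvtColor(p,cv2.COLOR_RGB2HSV); m=cv2.inRange(h[80:130,300:350],np.array((5,150,90)),np.array((20,255,255)))
c=max(cv2.findContours(m,0,2)[0],key=cv2.contourArea); (x,y),r=cv2.minEnclosingCircle(c); print(x+300,y+80,r)
k=wr(x+300,y+80,82,s); u=np.array([-.9963,.0856]); print(k, "O",k[:2]-98*u)
for n,v in(("face",126.5),): 
  w=wr(323,v,38,s); print(n,w,"O",w[:2]-88*u)
for v in (100,150,185):
  g=p[v,275:375].astype(int).sum(1); print(v,[(275+i) for i in range(1,100) if abs(g[i]-g[i-1])>90])
  a=wr(285.5,v,16,s)
```

```text
322.0 106.5 16.620868682861328
[ 491.93384583 -126.26507043   82.        ] O [ 589.57124583 -134.65387043]
face [ 502.22896517 -126.69541766   38.        ] O [ 589.90336517 -134.22821766]
100 [292, 293, 353, 354]
150 [295, 296, 297, 300, 333, 334, 349, 351]
185 [284, 313, 314, 348, 350]
```

jog_arm(deltas="0.1 -0.03 -0.3 0 0 0 1;0 0 -0.3 0 0 0 1;0 0 -0.3 0 0 0 1;0 0 -0.3 0 0 0 1;0 0 -0.3 0 0 0 1;0 0 -0.25 0 0 0 1;0 0 -0.2 0 0 0 1;0 0 0 0 0 0 1")

```text
time_s: 17.4
tool_pos: [570.1, -134.3, 34.6]
eef_rot: [3.141, -0.001, 3.056]
ft_force: [0.4, 0.8, -0.4]
finger_gap: 33.0
finger_force: 35.0
```

jog_arm(deltas="0 0.04 0 0 0 0 1;0 0 -0.08 0 0 0 1;0 0 -0.08 0 0 0 1;0 0 0 0 0 0 1;0 0 0 0 0 0 1;0 0 0 0 0 0 1;0 0 0 0 0 0 1;0 0 0 0 0 0 1")

```text
time_s: 18.4
tool_pos: [570.5, -133.5, 31.1]
eef_rot: [-3.142, 0.0, 3.056]
ft_force: [0.5, 0.7, -1.4]
finger_gap: 33.0
finger_force: 35.0
```

jog_arm(deltas="0 0 -0.04 0 0 0 1;0 0 0 0 0 0 1;0 0 0 0 0 0 -0.3;0 0 0 0 0 0 -0.3;0 0 0 0 0 0 -0.3;0 0 0.5 0 0 0 -0.3;0 0 1 0 0 0 -0.3;0 0 1 0 0 0 -0.3")

```text
time_s: 19.4
tool_pos: [570.6, -133.5, 94.1]
eef_rot: [-3.141, 0.001, 3.056]
ft_force: [0.5, -0.4, 0.0]
finger_gap: 55.7
finger_force: 0.0
```

```bash
cat > look.py <<'E'
from h import *
import sys
s,p,d=snap(sys.argv[1]); print(s["tool_pos"].round(1))
h=cv2.cvtColor(p,cv2.COLOR_RGB2HSV); O=np.array([589.3,-134.6]);u=np.array([-.9963,.0856])
for nm,lo,hi,z in(("red",(0,150,40),(4,255,255),58),("knob",(6,150,90),(20,255,255),82),("white",(0,0,170),(179,25,255),float(sys.argv[2]) if len(sys.argv)>2 else 50)):
    m=cv2.inRange(h,np.array(lo),np.array(hi)); cs=sorted(cv2.findContours(m,0,2)[0],key=cv2.contourArea)[-2:]
    for c in cs:
        (x,y),r=cv2.minEnclosingCircle(c); b=cv2.boundingRect(c); w=wr(x,y,z,s); e=wr(x,b[1]+b[3],z,s)
        q=w[:2]-O; print(nm,b,(x,y,r),"pt",w[:2].round(1),"far edge",e[:2].round(1),"rack",(q@u).round(1),(q@np.array([-u[1],u[0]])).round(1))
E
python3 look.py w5 58
```

```text
[ 570.6 -133.5   94.1]
red (336, 193, 1, 1) (336.0, 193.0, 9.999999747378752e-05) pt [ 548.7 -123.3] far edge [ 549.4 -123.3] rack 41.4 -7.8
red (300, 188, 49, 61) (324.20135498046875, 217.78506469726562, 30.344362258911133) pt [ 565.  -132.3] far edge [ 587.7 -134.2] rack 24.4 -0.2
knob (345, 209, 1, 1) (345.0, 209.0, 9.999999747378752e-05) pt [ 552.1 -119.4] far edge [ 552.7 -119.4] rack 38.3 -12.0
knob (310, 83, 29, 32) (324.1326599121094, 98.56122589111328, 15.585478782653809) pt [ 491.9 -126.2] far edge [ 500.  -126.9] rack 97.7 -0.0
white (289, 47, 10, 125) (292.0, 108.9798355102539, 62.05249786376953) pt [ 494.7 -145.7] far edge [ 532.6 -150.1] rack 93.3 19.1
white (0, 87, 116, 313) (7.5, 243.0, 156.1802978515625) pt [ 564.9 -349. ] far edge [ 700.7 -403.9] rack 5.9 215.7
```

jog_arm(deltas="0 1 1 0 0 0 -0.2;-0.15 1 1 0 0 0 -0.2;-0.15 1 0.3 0 0 0 -0.2;-0.15 1 0 0 0 0 -0.2;-0.15 1 0 0 0 0 -0.2;-0.15 1 0 0 0 0 -0.2;-0.15 1 0 0 0 0 -0.2;-0.15 1 0 0 0 0 -0.2")

```text
time_s: 20.45
tool_pos: [544.1, 67.3, 150.3]
eef_rot: [-3.142, 0.001, 3.056]
ft_force: [-0.4, -0.1, -0.2]
finger_gap: 51.4
finger_force: 0.0
```

jog_arm(deltas="-0.15 1 0 0 0 0 -0.2;-0.15 1 0 0 0 0 -0.2;-0.15 1 0 0 0 0 -0.2;-0.15 1 0 0 0 0 -0.2;-0.15 1 0 0 0 0 -0.2;-0.15 1 0 0 0 0 -0.2;-0.15 1 0 0 0 0 -0.2;0 1 0 0 0 0 -0.2")

```text
time_s: 21.45
tool_pos: [517.8, 267.4, 150.2]
eef_rot: [3.141, 0.0, 3.056]
ft_force: [-0.0, -0.6, 0.4]
finger_gap: 51.1
finger_force: 0.0
```

jog_arm(deltas="0 1 0 0 0 0 -0.2;0 0.66 0 0 0 0 -0.2;0 0 0 0 0 0 -0.2;0 0 0 0 0 0 -0.2;0 0 0 0 0 0 -0.2;0 0 0 0 0 0 -0.2;0 0 0 0 0 0 -0.2;0 0 0 0 0 0 -0.2")

```text
time_s: 22.45
tool_pos: [518.0, 307.9, 150.1]
eef_rot: [-3.142, -0.0, 3.056]
ft_force: [-0.7, -0.6, -0.2]
finger_gap: 51.7
finger_force: 0.0
```

```bash
python3 look.py w6 50
python3 - <<'E'
from h import *
D=np.load("pics/w6.npz"); s=dict(tool_pos=D["pos"],eef_rot=D["rot"]); h=cv2.cvtColor(D["p"],cv2.COLOR_RGB2HSV)
for nm,lo,hi in(("yel",(24,180,80),(34,255,255)),("wht",(0,0,0),(179,45,255))):
    m=cv2.inRange(h,np.array(lo),np.array(hi)); 
    if nm=="wht": m[:,:290]=0;m[:,360:]=0;m[250:]=0
    c=max(cv2.findContours(m,0,2)[0],key=cv2.contourArea); (x,y),r=cv2.minEnclosingCircle(c); print(nm,cv2.boundingRect(c),x,y,r,wr(x,y,50,s))
print(h[150:240:6,324].tolist())
E
```

```text
[518.  307.9 150.1]
white (316, 182, 22, 6) (326.5, 185.5, 10.511998176574707) pt [505.6 311.8] far edge [507.9 311.6] rack 121.6 -437.6
white (435, 362, 53, 38) (461.0, 384.5, 29.770050048828125) pt [740.4 439.9] far edge [762.7 441. ] rack -101.4 -585.4Traceback (most recent call last):
  File "<stdin>", line 6, in <module>
ValueError: max() iterable argument is empty
```

Run:
```python
from h import *
D=np.load("pics/w6.npz"); s=dict(tool_pos=D["pos"],eef_rot=D["rot"]); h=cv2.cvtColor(D["p"],cv2.COLOR_RGB2HSV)
print(h[198,295:360:3].tolist()); print(h[150:240:5,326].tolist())
m=cv2.inRange(h,np.array((0,0,60)),np.array((179,60,255))); m[:,:300]=0;m[:,352:]=0;m[230:]=0;m[:160]=0
c=max(cv2.findContours(m,0,2)[0],key=cv2.contourArea); b=cv2.boundingRect(c); (x,y),r=cv2.minEnclosingCircle(c); print(b,x,y,r,wr(b[0]+b[2]/2,b[1]+b[3]-b[2]/2,50,s))
m=cv2.inRange(h,np.array((22,150,60)),np.array((36,255,255)))
c=max(cv2.findContours(m,0,2)[0],key=cv2.contourArea); b=cv2.boundingRect(c);print(b,wr(b[0]+b[2]-21,b[1]+b[3]-21,50,s))
```

```text
[[18, 61, 117], [19, 62, 116], [19, 63, 117], [18, 62, 116], [19, 62, 116], [20, 38, 136], [18, 37, 137], [20, 37, 137], [20, 37, 137], [18, 37, 137], [18, 37, 137], [20, 37, 137], [20, 38, 136], [18, 38, 136], [19, 36, 136], [18, 37, 137], [19, 36, 136], [19, 60, 107], [18, 62, 116], [18, 62, 116], [19, 62, 115], [19, 64, 116]]
[[21, 58, 228], [20, 58, 229], [20, 58, 229], [21, 58, 228], [20, 59, 229], [19, 39, 112], [17, 41, 113], [19, 38, 140], [18, 37, 139], [18, 37, 138], [20, 38, 136], [20, 38, 136], [18, 38, 135], [18, 38, 135], [18, 62, 115], [19, 64, 115], [18, 62, 115], [18, 62, 115]]
(300, 160, 52, 59) 322.4613342285156 185.279296875 33.816558837890625 [512.33537026 310.81621191  50.        ]
(380, 209, 36, 33) [543.78631762 370.9824624   50.        ]
```

jog_arm(deltas="0 0.1 -1 0 0 0 -0.2;0 0 -1 0 0 0 -0.2;0 0 -1 0 0 0 -0.2;0 0 -1 0 0 0 -0.2;0 0 -0.8 0 0 0 -0.2;0 0 -0.32 0 0 0 -0.2;0 0 0 0 0 0 -0.2;0 0 0 0 0 0 1")

```text
time_s: 23.5
tool_pos: [518.8, 310.9, 23.2]
eef_rot: [3.141, 0.002, 3.056]
ft_force: [0.4, -0.1, 0.3]
finger_gap: 34.5
finger_force: 0.6
```

jog_arm(deltas="0 0 0 0 0 0 1;0 0 0 0 0 0 1;0 0 0 0 0 0 1;0 0 0.5 0 0 0 1;0 0 1 0 0 0 1;0 0 1 0 0 0 1;0 0 1 0 0 0 1;0 0 0.4 0 0 0 1")

```text
time_s: 24.5
tool_pos: [518.6, 310.8, 121.5]
eef_rot: [3.141, 0.002, 3.056]
ft_force: [0.1, -0.4, -1.3]
finger_gap: 33.2
finger_force: 34.9
```

Run:
```python
from h import *
s,p,d=snap("w7"); print(s["tool_pos"]); h=cv2.cvtColor(p,cv2.COLOR_RGB2HSV)
print(h[210:330:4,324].tolist()); print(h[275,270:380:4].tolist())
```

```text
[518.64250459 310.82612629 121.4862875 ]
[[18, 39, 99], [18, 39, 98], [17, 36, 98], [18, 39, 99], [18, 39, 98], [19, 35, 123], [19, 38, 95], [18, 39, 98], [18, 36, 106], [18, 36, 140], [19, 35, 138], [19, 35, 138], [18, 37, 139], [20, 37, 139], [19, 35, 138], [20, 37, 139], [20, 39, 139], [19, 35, 138], [19, 35, 137], [19, 35, 138], [18, 37, 138], [20, 37, 138], [18, 37, 138], [20, 37, 138], [19, 60, 222], [21, 56, 233], [22, 56, 233], [21, 56, 233], [21, 56, 233], [21, 56, 233]]
[[19, 49, 42], [20, 57, 40], [18, 25, 102], [17, 43, 42], [17, 48, 37], [19, 36, 136], [19, 39, 139], [18, 37, 138], [19, 39, 139], [20, 37, 138], [19, 39, 139], [18, 37, 139], [18, 37, 138], [18, 37, 138], [20, 37, 138], [20, 37, 137], [18, 37, 138], [19, 35, 137], [18, 37, 138], [20, 37, 138], [19, 35, 137], [19, 35, 137], [19, 36, 136], [17, 54, 33], [17, 46, 39], [20, 23, 100], [17, 50, 36], [17, 50, 36]]
```

jog_arm(deltas="0.06 -1 0 0 0 0 1;0.06 -1 0 0 0 0 1;0.06 -1 0 0 0 0 1;0.06 -1 0 0 0 0 1;0.06 -1 0 0 0 0 1;0.06 -1 0 0 0 0 1;0.06 -1 0 0 0 0 1;0.06 -1 0 0 0 0 1")

```text
time_s: 25.55
tool_pos: [529.0, 109.7, 118.3]
eef_rot: [-3.141, -0.002, 3.056]
ft_force: [0.7, 0.3, -0.2]
finger_gap: 32.9
finger_force: 34.9
```

jog_arm(deltas="0 -1 0 0 0 0 1;0 -1 0 0 0 0 1;0 -1 0 0 0 0 1;0 -1 0 0 0 0 1;0 -1 0 0 0 0 1;0 -1 0 0 0 0 1;0 -1 0 0 0 0 1;0 -1 0 0 0 0 1")

```text
time_s: 26.55
tool_pos: [529.0, -89.9, 118.4]
eef_rot: [3.141, -0.002, 3.056]
ft_force: [0.4, -0.1, -1.2]
finger_gap: 32.6
finger_force: 34.9
```

jog_arm(deltas="0 -1 0 0 0 0 1;0 -0.6 0 0 0 0 1;0 0 0 0 0 0 1;0 0 -0.5 0 0 0 1;0 0 -0.5 0 0 0 1;0 0 0 0 0 0 1;0 0 0 0 0 0 1;0 0 0 0 0 0 1")

```text
time_s: 27.55
tool_pos: [530.3, -129.5, 95.0]
eef_rot: [-3.141, 0.001, 3.056]
ft_force: [0.2, -0.0, -0.7]
finger_gap: 32.8
finger_force: 35.0
```

```bash
python3 look.py w8 50
```

```text
[ 530.3 -129.5   95. ]
knob (310, 154, 28, 36) (323.5, 171.471435546875, 17.53580665588379) pt [ 489.4 -125.8] far edge [ 499.9 -126.7] rack 100.3 -0.2
white (290, 108, 8, 65) (293.5, 139.953125, 32.050872802734375) pt [ 473.2 -143.9] far edge [ 494.7 -146.3] rack 114.9 19.2
white (0, 107, 114, 293) (9.0, 253.0, 146.27723693847656) pt [ 535.7 -358.2] far edge [ 670.8 -412.7] rack 34.3 227.4
```

jog_arm(deltas="0 0 -0.4 0 0 0 1;0 0 -0.4 0 0 0 1;0 0 -0.4 0 0 0 1;0 0 -0.4 0 0 0 1;0 0 -0.4 0 0 0 1;0 0 -0.4 0 0 0 1;0 0 0 0 0 0 1;0 0 0 0 0 0 1")

```text
time_s: 28.6
tool_pos: [530.2, -129.6, 34.8]
eef_rot: [-3.141, 0.0, 3.056]
ft_force: [-0.2, -0.6, -1.2]
finger_gap: 32.9
finger_force: 35.0
```

jog_arm(deltas="0 0 -0.08 0 0 0 1;0 0 -0.08 0 0 0 1;0 0 0 0 0 0 1;0 0 0 0 0 0 -0.3;0 0 0 0 0 0 -0.3;0 0 0 0 0 0 -0.3;0 0 0.5 0 0 0 -0.3;0 0 1 0 0 0 -0.3")

```text
time_s: 29.6
tool_pos: [529.2, -129.1, 68.1]
eef_rot: [3.141, -0.002, 3.056]
ft_force: [0.3, -0.7, 0.4]
finger_gap: 55.4
finger_force: 0.0
```

jog_arm(deltas="0 0 1 0 0 0 -0.3;0 0 1 0 0 0 -0.3;0 0 1 0 0 0 -0.3;0 0 0 0 0 0 -0.3;0 0 0 0 0 0 -0.3;0 0 0 0 0 0 -0.3;0 0 0 0 0 0 -0.3;0 0 0 0 0 0 -0.3")

```text
time_s: 30.6
tool_pos: [529.7, -129.3, 142.5]
eef_rot: [3.141, -0.001, 3.056]
ft_force: [-0.6, -0.2, 0.0]
finger_gap: 55.7
finger_force: 0.0
```

```bash
python3 look.py w9 58
python3 - <<'E'
from h import *
D=np.load("pics/w9.npz"); s=dict(tool_pos=D["pos"],eef_rot=D["rot"]); h=cv2.cvtColor(D["p"],cv2.COLOR_RGB2HSV)
print([(v,*h[v,324].tolist()) for v in range(120,270,5)])
E
```

```text
[ 529.7 -129.3  142.5]
red (305, 222, 37, 45) (323.2371826171875, 242.33363342285156, 23.73202896118164) pt [ 563.8 -132.2] far edge [ 587.6 -134.3] rack 25.6 -0.2
knob (313, 149, 22, 25) (323.5, 161.0, 12.500100135803223) pt [ 489.9 -125.7] far edge [ 499.3 -126.5] rack 99.8 -0.4
white (158, 378, 26, 21) (170.01931762695312, 390.9914245605469, 13.913558006286621) pt [ 716.1 -303.4] far edge [ 726.7 -305.9] rack -140.8 157.3
white (0, 75, 141, 325) (19.0, 237.0, 163.11050415039062) pt [ 536.6 -392.8] far edge [ 714.5 -462.4] rack 30.4 261.8
[(120, 18, 40, 64), (125, 18, 40, 64), (130, 16, 44, 64), (135, 18, 65, 51), (140, 18, 66, 50), (145, 16, 66, 50), (150, 11, 154, 96), (155, 11, 168, 140), (160, 11, 170, 138), (165, 15, 172, 230), (170, 13, 175, 230), (175, 16, 84, 148), (180, 18, 40, 114), (185, 18, 40, 114), (190, 18, 37, 139), (195, 17, 39, 139), (200, 20, 37, 138), (205, 18, 37, 137), (210, 18, 37, 137), (215, 18, 38, 135), (220, 18, 38, 136), (225, 4, 163, 89), (230, 3, 159, 85), (235, 2, 174, 119), (240, 2, 175, 118), (245, 3, 176, 119), (250, 3, 175, 118), (255, 3, 175, 118), (260, 3, 174, 119), (265, 2, 171, 119)]
```

jog_arm(deltas="-1 0.08 0 0 0 0 1;-1 0.08 0 0 0 0 1;-1 0.08 0 0 0 0 1;-1 0.08 0 0 0 0 1;-1 0.08 0 0 0 0 1;-1 0.08 0 0 0 0 1;-0.67 0.08 0 0 0 0 1;0 0 0 0 0 0 1")

```text
time_s: 31.65
tool_pos: [362.8, -115.4, 143.0]
eef_rot: [-3.141, 0.0, 3.055]
ft_force: [0.7, -0.6, -0.2]
finger_gap: 0.1
finger_force: 0.0
```

jog_arm(deltas="0 0 -0.7 0 0 0 1;0 0 -0.7 0 0 0 1;0 0 -0.7 0 0 0 1;0 0 -0.6 0 0 0 1;0 0 -0.5 0 0 0 1;0 0 0 0 0 0 1;0 0 0 0 0 0 1;0 0 0 0 0 0 1")

```text
time_s: 32.65
tool_pos: [363.8, -115.8, 63.7]
eef_rot: [-3.141, 0.001, 3.056]
ft_force: [0.5, -0.2, -0.1]
finger_gap: 0.1
finger_force: 0.0
```

Run:
```python
from h import *
s,p,d=snap("w10"); print(s["tool_pos"]); h=cv2.cvtColor(p,cv2.COLOR_RGB2HSV)
m=cv2.inRange(h,np.array((45,90,25)),np.array((85,255,255))); c=max(cv2.findContours(m,0,2)[0],key=cv2.contourArea); b=cv2.boundingRect(c)
print(b,wr(b[0],b[1],48,s),wr(b[0]+b[2],b[1],48,s))
```

```text
[ 363.75726327 -115.8220281    63.68811897]
(300, 215, 49, 31) [ 347.94990111 -128.04777905   48.        ] [350.37651873 -99.39586556  48.        ]
```

jog_arm(deltas="0 0 -0.3 0 0 0 1;0 0 -0.3 0 0 0 1;0 0 -0.15 0 0 0 1;0 0 -0.1 0 0 0 1;0 0 -0.1 0 0 0 1;0 0 -0.06 0 0 0 1;0 0 0 0 0 0 1;0 0 0 0 0 0 1")

```text
time_s: 33.7
tool_pos: [363.0, -115.3, 37.8]
eef_rot: [3.141, -0.0, 3.056]
ft_force: [-3.7, 1.0, 2.0]
finger_gap: 0.4
finger_force: 1.9
```

Run:
```python
from h import *
p,d=vision.get_image("side"); h=cv2.cvtColor(p,cv2.COLOR_RGB2HSV)
m=cv2.inRange(h[170:215,290:360],np.array((5,150,60)),np.array((18,255,255)))
n,l,st,ce=cv2.connectedComponentsWithStats(m);
for k in range(1,n):
  if st[k,4]>8: c=ce[k]+[290,170]; print(st[k],c,ray("side",*c,70))
```

```text
[42 14  6 17 81] [334.34567901 192.41975309] [ 511.88219087 -111.15771221   70.        ]
```

The follower sprang forward, with the knob at x≈512, which is the 68 mm expected with two pots clamped. Now I'll rise clear and check.

jog_arm(deltas="0 0 0.5 0 0 0 1;0 0 1 0 0 0 1;0 0 1 0 0 0 1;0 0 1 0 0 0 1;0 0 1 0 0 0 1;0 0 0 0 0 0 1;0 0 0 0 0 0 1;0 0 0 0 0 0 1")

```text
time_s: 34.75
tool_pos: [362.6, -115.0, 149.3]
eef_rot: [3.141, -0.002, 3.056]
ft_force: [0.9, -0.4, 0.3]
finger_gap: 0.5
finger_force: 0.0
```

Run:
```python
from h import *
p,d=vision.get_image("side"); q,_=vision.get_image("top")
a=cv2.resize(p[160:235,280:420][:,:,::-1],(700,375)); b=cv2.resize(q[175:285,230:370][:,:,::-1],(280,220))
o=np.zeros((600,700,3),np.uint8); o[:375]=a; o[378:598,:280]=b; o[378:598,290:690]=cv2.resize(p[:,:,::-1],(400,250))[30:250]
cv2.imwrite("pics/end.png",o)
```

```text
(no output)
```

View pics/end.png

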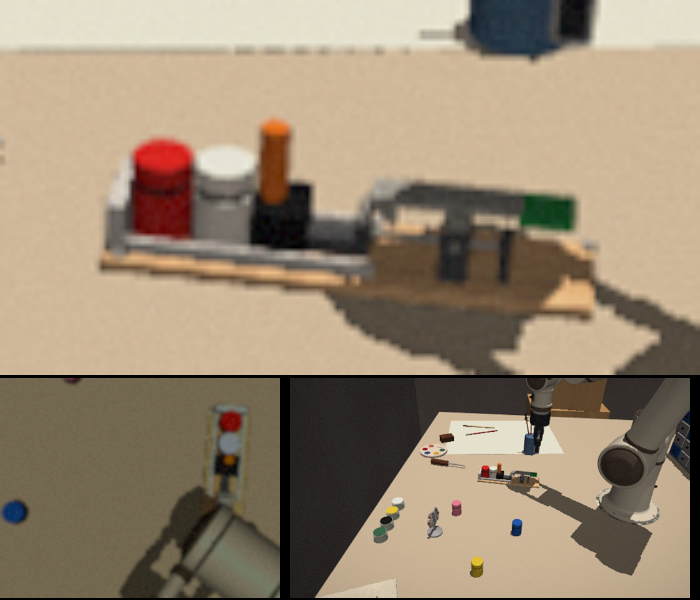

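The red pot (165,190) stands upright against the stop, with the white pot (225,195) behind it and the follower clamped on both. The other things on the bench look unmoved.

```bash
python3 -c "from rig import job; print(job.sign_off())"
```

```text
the job is handed in; nothing more can be done
None
```

The job is handed in at about 35 s: the final pictures show the red pot against the end stop with the white pot behind it, both upright and clamped by the follower, and nothing else on the bench visibly moved.

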